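# Take down the ledge light and box it

## Robot

A 6-joint arm with a two-finger parallel gripper is mounted at the origin on the work surface. World frame = base frame: x ahead of the robot, y to its left, z up, the work surface at z = 0. Lengths are in m, angles in rad, forces in N, time in s.
With the tool pointing down it reaches from about 0.325 to 0.85 m from the base axis. Payload 15.5 kg.
Tool frame: the origin (TCP) lies between the finger pads, 19 mm behind the fingertips; this is the grasp point; z points along the fingers, y is the line along which they close (so a half turn about z gives the same grasp; the last joint's range is limited). The gripper opens to 91 mm and grips with 3 to 60 N. Pads are 32 mm wide; open, the fingers measure 118 mm over their backs; the gripper's body (76 mm by 178 mm) begins 60 mm behind the grasp point.
Start: joints at [-1.415, 0.494, 1.345, -0, 1.302, -0.096], TCP at [0.155, -0.605, 0.233] pointing down, gripper open.
Joint ranges: [-2.91, 2.91], [-0.82, 2.16], [0.22, 2.67], [-1.22, 4.37], [0.12, 2.79], [-3.08, 3.08]. Speed limits (rad/s): [1.89, 1.89, 2.57, 3.01, 3.01, 3.01].

## Interface

Orientations are given as a rotation vector (axis times angle).
In Python, from rig import env, viewer, ticket gives the robot as it stands.
- The arm moves only by the shell command python3 -m handwheel 'ROWS' [FORCE]. ROWS is JSON, a list of rows, each an object of numbers: "dx", "dy", "dz": the shift along the tool's x, y, z in m; "spin": the turn about the tool's z in degrees; "grip": the opening in per cent of the stroke, from 0 (shut) to 100 (fully open). A call has 1 to 5 rows; each row is the pose to reach, as a shift and turn from the pose commanded when the call began, along the tool's axes at that moment; what a row does not reach only later rows make up. A row lasts 1/8 s, in which the tool goes at most 62.5 mm and 10.7 degrees, less where a joint would pass 70% of its speed; a pose out of reach is approached as far as the arm can. A call with a gripper value outside its range is refused whole. The fingers move at their own pace and stop on an object; FORCE is the grip in N (left out, the last holds). Time passes only in rows, so rows that repeat a pose let the fingers close. It gives the time, the measured TCP pose, the force, the opening and the grip force at its end, in the units of the state.
- env.read_state(): the state, without advancing time (a new reading comes with each control period).
- viewer.get_image(name): name is "scene" or "top"; returns (picture, depth): 384x512x3 uint8, red, green, blue; 384x512 float32, m along the optical axis (not along the pixel's ray), 0 where there is no reading.
- viewer.camera_model(name): a dict with "K" (3x3 intrinsics, pixels), "D" ([k1, k2, p1, p2, k3] as OpenCV has them; the pictures are not rectified), "R" (3x3) and "t" (3): a world point X has camera coordinates R X + t. Camera axes: x right, y down, z forward; pixel columns grow to the right and rows downward; lengths in m; the calibration is good to about 2 mm. A picture is of the moment at which its call begins. camera_model takes no time and is no camera call.
- ticket.finish_job(): hands the job in; it is judged then, once.
The state is a dict: "t": time; "joint_positions": joint angles; "dq": joint speeds; "effort": joint torques, N m; "tool_pos": TCP position; "orientation": TCP orientation; "contact_force": force on the tool from outside, world axes, zero at the start; "wrist_torque": the same for the moment, N m; "gripper_width": opening from 0.0 (shut) to 1.0 (fully open); "finger_force": force on a finger pad.
Only numpy, scipy, OpenCV 4.12 (cv2) and the standard library are available. Lean on these libraries where they do the work, as an engineer would, in place of code of your own. Each camera call takes 0.05 s, during which the arm holds its last target. There are 200 camera calls.

## Task

Take down the ledge light: first switch it off at its safety dial (lift the dial to unlock it, turn it clockwise past the stop to the off mark and press it fully home again), and only then unplug the lamps. Put every lamp, including the loose one on the counter, into the carton, fold the two end flaps down, and last fold the big lid flap shut over them, leaving the other kitchen things where they are.

Things in the scene. Friction and masses are not known exactly. Their poses are not given: they have to be found in the camera images.
- ledge_base: low aluminium power base, fixed, 90 (x) x 340 (y) x 50 mm high; origin at the centre of its underside. Three sockets open upward at x = 0, y = -125, -45, +35 mm (28 x 28 mm, 22 deep; sprung rollers grip the plugs: about 8 to 14 N straight up frees one, clear after 20 mm). The dial stands at y = +122 mm, a short raised off mark beside it on its +x side.
- dial_grip (a point): on the dial's axis, 90 mm above the counter when home, 6 mm below the top of its grip bar: a good TCP height. Black disc 54 mm across (top at 68 mm when home) with an upright grip bar 50 mm long, 14 wide, 28 high along this point's x axis; the white-marked end, +x, is the pointer. Rises and turns with the dial.
- dial_pull (a joint): how far the dial is lifted, m: 0 fully home, 0.016 fully out. About 4 N moves it either way; it stays where it is left.
- dial (a joint): angle of the dial, rad, anticlockwise from above: 0 is off (pointer on the off mark, along the base's +x), starts 0.9 to 1.4 (on); limits -0.25 and 1.6. A steel stop at 0.5 bars the way between about 0.2 and 0.8 unless the dial is lifted more than 7 mm; it cannot be pressed home over the stop. Turns with 0.03 N m.
- lamp1: plug-in lamp: block 42 x 42 x 52 mm (aluminium collar and cap, white diffuser), 0.13 kg; origin at the block's centre, z towards the cap. A dark plug 18 x 26 mm (25 mm over two steel ridges), 18 mm long, on its -z face makes it 70 mm long. At the start plugged upright in the base's socket at y = -125 mm, its axes those of the base, block resting on the base's top; may be absent.
- lamp2: plug-in lamp: block 42 x 42 x 52 mm (aluminium collar and cap, white diffuser), 0.13 kg; origin at the block's centre, z towards the cap. A dark plug 18 x 26 mm (25 mm over two steel ridges), 18 mm long, on its -z face makes it 70 mm long. At the start plugged upright in the base's socket at y = -45 mm, its axes those of the base, block resting on the base's top; may be absent.
- lamp3: plug-in lamp: block 42 x 42 x 52 mm (aluminium collar and cap, white diffuser), 0.13 kg; origin at the block's centre, z towards the cap. A dark plug 18 x 26 mm (25 mm over two steel ridges), 18 mm long, on its -z face makes it 70 mm long. At the start plugged upright in the base's socket at y = +35 mm, its axes those of the base, block resting on the base's top; may be absent.
- spare_lamp: plug-in lamp: block 42 x 42 x 52 mm (aluminium collar and cap, white diffuser), 0.13 kg; origin at the block's centre, z towards the cap. A dark plug 18 x 26 mm (25 mm over two steel ridges), 18 mm long, on its -z face makes it 70 mm long. Always there; at the start it lies on its side on the open counter between the robot and the base.
- carton: open cardboard carton, fixed to the counter, outside 200 (x) x 236 (y) x 90 mm high, walls and floor 5 mm; origin at the centre of its underside. It has a flap on its near (-x) rim, a flap on its far (+x) rim and a lid on its -y rim; the +y rim has none.
- flap_near (a joint): end flap hinged along the carton's -x rim (hinge line at x = -99, z = 92 mm of the carton), cardboard 4 mm thick, 59 mm long from the hinge and 212 mm wide; angle in rad, 0 flat shut, pi/2 upright, starts leaning outward at 1.65 to 1.95. Stiff hinge (0.035 N m): stays where it is left.
- flap_far (a joint): end flap hinged along the carton's +x rim (hinge line at x = +99, z = 92 mm), otherwise like flap_near.
- lid (a joint): lid flap hinged along the carton's -y rim (hinge line at y = -116, z = 97 mm of the carton), 4 mm thick, 226 mm long from the hinge and 200 mm wide, covering the whole carton; angle in rad, 0 flat shut, pi/2 upright, starts leaning outward at 1.65 to 1.85. Stiff hinge (0.09 N m): stays where it is left.
- flap_near_tip (a point): middle of the free edge of flap_near
- flap_far_tip (a point): middle of the free edge of flap_far
- lid_tip (a point): middle of the free edge of the lid
- molcajete: dark stone mortar on three feet, 180 mm across, 95 mm high, 3 kg, pestle in it; leave alone; origin at the centre of its underside
- bowl: yellow plastic bowl, 170 mm across, 70 mm high; leave alone; origin at the centre of its underside
- salsa_cup: white ceramic cup, 70 mm across, 55 mm high; leave alone; origin at the centre of its underside
- whisk: steel whisk lying on the counter, 260 mm long (along its x), 44 mm thick; leave alone; origin below its middle
- tongs: bamboo tongs lying on the counter, 200 mm long (along x), 35 mm wide, 18 mm high; leave alone; origin below the middle
- hot_sauce: amber bottle, 52 mm across, 150 mm high; leave alone; origin at the centre of its underside
Mind the look-alikes: they are no part of the job. What is shaped like the lamp3 but yellow is not meant.

How it is judged:
By the outcome, as a careful person would: the job done as asked, in the order asked, and still so for the second after the job is handed in, with the robot touching nothing.
Of lamp1, lamp2, lamp3 only 2 to 3 are there at a start; the rules pass over those that are not, and their reading is None.
At some moment in a run one of spare_lamp may be knocked a few centimetres aside while the robot is not near it.
Once in a run the grip may slacken for a moment while it holds something.
It also fails if it takes over 208 s, if anything falls off the work surface, if the arm or the gripper's body presses on something with over 40 N, if the wrist force passes 120 N, or if a joint passes its speed limit or range.

## Working session

There is one attempt and no reset: what is moved stays moved. The work goes in short steps, Python scripts to look and compute and a shell command to move; the robot and the scene stay as the last step left them, time stands still between calls to the robot, and variables do not carry over. Pictures are saved under pics/ and viewed, at most 14 in all, crops included, and the job is handed in when it is done.

```bash
ls; mkdir -p pics; python3 - <<'E'
from rig import env, viewer
import cv2, numpy as np
for n in("scene","top"):
    p,d=viewer.get_image(n); cv2.imwrite(f"pics/{n}0.png",p[:,:,::-1]); np.save(f"{n}_d.npy",d)
    m=viewer.camera_model(n); print(n,m)
print(env.read_state())
E
```

```text
pics
scene {'K': array([[489.7523277 ,   0.        , 259.48284104],
       [  0.        , 489.7523277 , 192.58331656],
       [  0.        ,   0.        ,   1.        ]]), 'D': array([0.00685459, 0.        , 0.        , 0.        , 0.        ]), 'R': array([[ 0.19235338,  0.98110459,  0.02083193],
       [ 0.61255443, -0.10345729, -0.78362852],
       [-0.76666632,  0.16349428, -0.62088032]]), 't': array([-0.13114443, -0.26623373,  1.9323138 ])}
top {'K': array([[440.50134125,   0.        , 248.96513555],
       [  0.        , 440.50134125, 196.53170786],
       [  0.        ,   0.        ,   1.        ]]), 'D': array([0.03651305, 0.        , 0.        , 0.        , 0.        ]), 'R': array([[ 0.02273558, -0.99966995, -0.0119618 ],
       [-0.98993566, -0.02083928, -0.13997541],
       [ 0.13967993,  0.01502383, -0.99008272]]), 't': array([0.00621635, 0.58840195, 1.40746791])}
{'t': 0.1, 'joint_positions': array([-1.41547015e+00,  4.94131452e-01,  1.34605543e+00, -1.74781820e-06,
        1.30250922e+00, -9.54740039e-02]), 'dq': array([ 0.00039279, -0.00039901, -0.00177746, -0.00020802,  0.00028893,
       -0.00182759]), 'effort': array([ 2.44708244e-03, -8.80235338e+01, -3.82547021e+01,  7.06373155e-02,
        4.82315104e-02, -3.85648718e-05]), 'tool_pos': array([ 0.15508077, -0.6051255 ,  0.23219607]), 'orientation': array([-3.11582962e+00, -3.92787087e-01,  5.44891838e-05]), 'contact_force': array([-0.02821127, -1.10383413, -0.08419922]), 'wrist_torque': array([ 0.03162967, -0.00838616, -0.03217853]), 'finger_force': 0.0, 'gripper_width': 0.998459340714488}
```

View pics/scene0.png

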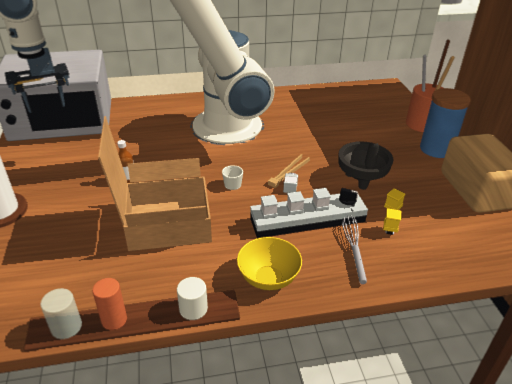

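View pics/top0.png

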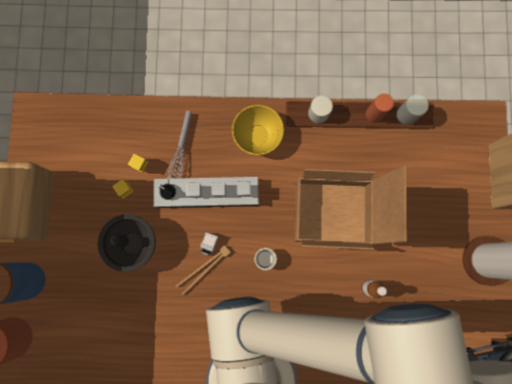

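Scene view: the base is at about (308,212) with three lamps and the dial at (348,196). The spare lamp is at (290,183), the carton at (165,200) with its lid on the left, and the yellow look-alikes at (393,210). Top view: base (205,192), dial (168,191), spare (209,243), carton (335,210), and the lid is at the right, leaning outward.

```bash
cat > lib.py <<'E'
import cv2, numpy as np
from rig import env, viewer
def shot(n,save=None):
    p,d=viewer.get_image(n); m=viewer.camera_model(n)
    h,w=d.shape; uv=np.stack(np.meshgrid(np.arange(w),np.arange(h)),-1).reshape(-1,1,2).astype(float)
    r=cv2.undistortPoints(uv,m["K"],np.array(m["D"])).reshape(h,w,2)
    P=(np.dstack([r,np.ones((h,w))])*d[...,None]-m["t"])@m["R"]   # R^T(c-t)
    P[d==0]=np.nan
    if save: cv2.imwrite(f"pics/{save}.png",p[:,:,::-1])
    return p,P
def rect(P,mask):
    q=P[mask][:,:2].astype(np.float32); return len(q),cv2.minAreaRect(q*1000),np.median(P[mask],axis=0)
def box(P,x0,x1,y0,y1,z0,z1):
    with np.errstate(invalid='ignore'):
        return (P[...,0]>x0)&(P[...,0]<x1)&(P[...,1]>y0)&(P[...,1]<y1)&(P[...,2]>z0)&(P[...,2]<z1)
def yaw():
    import scipy.spatial.transform as t
    R=t.Rotation.from_rotvec(env.read_state()["orientation"]).as_matrix(); return R
E
python3 - <<'E'
from lib import *
p,P=shot("top")
for u,v in [(205,205),(168,191),(196,188),(219,188),(245,188),(209,243),(335,210),(335,173),(300,210),(335,245),(403,180),(372,210)]: print((u,v),P[v,u].round(3),p[v,u])
b=P[180:205,150:262].reshape(-1,3)
c=np.zeros(P.shape[:2],bool); c[170:215,145:268]=1
print("base",rect(P,c&box(P,0,2,-2,2,.045,.055)))
for n,(u0,u1) in dict(l3=(186,207),l2=(208,230),l1=(232,256)).items():
    k=c.copy(); k[:,:u0]=0;k[:,u1:]=0; print(n,rect(P,k&box(P,0,2,-2,2,.097,.107)))
k=c.copy();k[:,180:]=0; print("bar",rect(P,k&box(P,0,2,-2,2,.09,.11)));print("disc",rect(P,k&box(P,0,2,-2,2,.06,.11)))
k=np.zeros_like(c);k[228:258,195:225]=1;print("spare",rect(P,k&box(P,0,2,-2,2,.036,.05)),rect(P,k&box(P,0,2,-2,2,.012,.05)))
k=np.zeros_like(c);k[165:255,290:412]=1;print("rim",rect(P,k&box(P,0,2,-2,2,.08,.094)));print("floor",rect(P,k&box(P,0,2,-2,2,0.001,.012)))
print("lid",rect(P,k&box(P,0,2,-2,2,.17,.4)), P[k&box(P,0,2,-2,2,.17,.4)].max(0))
cv2.imwrite("pics/crop0.png",cv2.resize(p[160:270,140:280,::-1],None,fx=5,fy=5,interpolation=cv2.INTER_CUBIC))
E
```

```text
(205, 205) [0.557 0.163 0.041] [112 111 105]
(168, 191) [0.593 0.276 0.093] [25 24 24]
(196, 188) [0.603 0.186 0.106] [184 180 169]
(219, 188) [0.605 0.114 0.102] [183 179 169]
(245, 188) [0.606 0.031 0.102] [182 177 167]
(209, 243) [0.433 0.146 0.037] [217 200 186]
(335, 210) [ 0.554 -0.269  0.006] [172 125  82]
(335, 173) [ 0.653 -0.246  0.138] [97 70 46]
(300, 210) [ 0.551 -0.152  0.011] [110  80  52]
(335, 245) [ 0.433 -0.245  0.137] [97 71 47]
(403, 180) [ 0.601 -0.391  0.321] [150 108  72]
(372, 210) [ 0.546 -0.368  0.094] [158 115  75]
base (1744, ((602.0641479492188, 162.43846130371094), (91.12742614746094, 337.84326171875), 2.4993374347686768), array([0.5952299 , 0.1593034 , 0.05045326]))
l3 (155, ((599.8878784179688, 198.85118103027344), (39.60334014892578, 39.183998107910156), 1.5293632745742798), array([0.59985916, 0.19868838, 0.1028426 ]))
l2 (159, ((603.645751953125, 118.37101745605469), (42.15913772583008, 41.63644790649414), 1.824304223060608), array([0.60448971, 0.11886411, 0.10269027]))
l1 (155, ((606.566162109375, 37.70557403564453), (39.470760345458984, 38.1132965
[... 522 characters left out ...]
, 0.1485158 , 0.04184643])) (317, ((423.513916015625, 131.21981811523438), (82.79066467285156, 69.91231536865234), 71.23001861572266), array([0.42619301, 0.14587532, 0.03880663]))
rim (401, ((544.4783935546875, -252.28607177734375), (238.57861328125, 198.4771270751953), 89.02240753173828), array([ 0.56352139, -0.26448043,  0.08944488]))
floor (4653, ((558.67041015625, -322.76177978515625), (301.2578430175781, 410.3041687011719), 1.0313736200332642), array([ 0.54453862, -0.26859267,  0.00516398]))
lid (1742, ((542.2031860351562, -384.5440979003906), (21.764055252075195, 200.606689453125), 88.92452239990234), array([ 0.54002104, -0.38434609,  0.25810231])) [ 0.64238345 -0.37223214  0.32764414]
```

View pics/crop0.png

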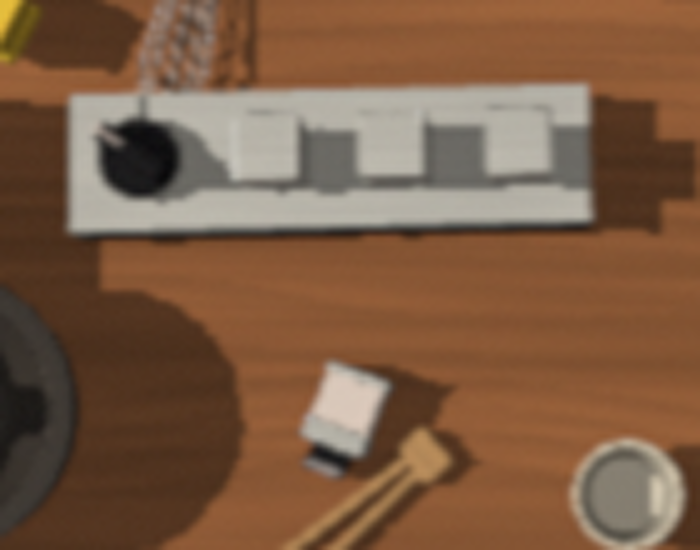

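The crop shows the dial's white pointer end up and to the left at crop (105,132). The off mark is above the dial at (143,100). The spare lamp is at (345,410) with its plug toward the lower left, and the tongs' end is near (425,455).

```bash
cat >> lib.py <<'E'
import sys
def go(x,y,z,yawdeg=None):
    "print the tool-axis shift and spin from here to world TCP x,y,z and tool-x yaw"
    s=env.read_state(); R=yaw(); d=R.T@(np.array([x,y,z])-s["tool_pos"])
    yw=np.degrees(np.arctan2(R[1,0],R[0,0])); sp=0 if yawdeg is None else -((yawdeg-yw+180)%360-180)
    print("dx,dy,dz",d.round(4),"spin",round(sp,1),"| tcp",s["tool_pos"].round(4),"yaw",yw.round(1),"F",s["contact_force"].round(1),"w",round(s["gripper_width"],3),"f",round(s["finger_force"],1),"t",round(s["t"],2))
if __name__=="__main__": go(*map(float,sys.argv[1:]))
E
M='[{"dx":0.162,"dy":-0.188},{"dx":0.162,"dy":-0.188},{"dx":0.162,"dy":-0.188},{"dx":0.162,"dy":-0.188},{"dx":0.162,"dy":-0.188}]'
python3 -m handwheel '[{"dx":0.162,"dy":-0.188},{"dx":0.162,"dy":-0.188},{"dx":0.162,"dy":-0.188},{"dx":0.162,"dy":-0.188},{"dx":0.162,"dy":-0.188}]'
python3 -m handwheel '[{"dx":0.162,"dy":-0.188},{"dx":0.162,"dy":-0.188},{"dx":0.162,"dy":-0.188},{"dx":0.162,"dy":-0.188},{"dx":0.162,"dy":-0.188}]'
python3 -m handwheel '[{"dx":0.162,"dy":-0.188},{"dx":0.162,"dy":-0.188},{"dx":0.162,"dy":-0.188},{"dx":0.162,"dy":-0.188},{"dx":0.162,"dy":-0.188}]'
python3 -m handwheel '[{"dx":0.162,"dy":-0.188,"grip":50},{"dx":0.162,"dy":-0.188,"grip":50},{"dx":0.162,"dy":-0.188,"grip":50},{"dx":0.162,"dy":-0.188,"grip":50},{"dx":0.162,"dy":-0.188,"grip":50}]'
python3 -m handwheel '[{"spin":-10},{"spin":-20},{"spin":-30},{"spin":-40},{"spin":-42.1}]'
python3 lib.py 0.597 0.2845 0.15 56.5
python3 - <<'E'
from lib import *
p,P=shot("top")
k=np.zeros(P.shape[:2],bool);k[225:300,170:240]=1
m=k&box(P,0,2,-2,2,.006,.03)&(p[...,0]>150)&(p[...,1]>100)
q=P[m]; print(len(q)); print(q[q[:,1]<.16][::4].round(3))
E
```

```text
dx,dy,dz [ 0.6489 -0.7521  0.083 ] spin -42.1 | tcp [ 0.1551 -0.6052  0.2323] yaw 14.4 F [-0.8 -0.5  0.1] w 1.001 f 0.0 t 0.15
250
[[0.45  0.124 0.029]
 [0.425 0.098 0.018]
 [0.422 0.094 0.02 ]
 [0.419 0.098 0.01 ]
 [0.415 0.104 0.017]
 [0.416 0.091 0.014]
 [0.412 0.101 0.016]
 [0.413 0.088 0.017]
 [0.409 0.1   0.022]
 [0.409 0.087 0.019]
 [0.406 0.104 0.014]
 [0.406 0.091 0.017]
 [0.402 0.114 0.018]
 [0.402 0.097 0.02 ]
 [0.403 0.084 0.015]
 [0.399 0.1   0.02 ]
 [0.4   0.088 0.01 ]
 [0.396 0.104 0.009]
 [0.392 0.127 0.015]
 [0.389 0.137 0.013]
 [0.389 0.114 0.009]
 [0.385 0.133 0.015]
 [0.382 0.14  0.013]
 [0.379 0.149 0.018]
 [0.379 0.123 0.014]
 [0.375 0.146 0.015]
 [0.372 0.152 0.014]
 [0.369 0.159 0.016]
 [0.369 0.129 0.018]
 [0.359 0.142 0.012]
 [0.353 0.151 0.018]
 [0.349 0.151 0.014]
 [0.346 0.151 0.014]]schema error: expected keys dx, dy, dz, spin, grip
schema error: expected keys dx, dy, dz, spin, grip
schema error: expected keys dx, dy, dz, spin, grip
schema error: expected keys dx, dy, dz, spin, grip
schema error: expected keys dx, dy, dz, spin, grip
```

```bash
python3 -m handwheel '[{"dx":0.04,"dy":-0.046,"dz":0,"spin":0,"grip":100},{"dx":0.081,"dy":-0.094,"dz":0,"spin":0,"grip":100},{"dx":0.121,"dy":-0.141,"dz":0,"spin":0,"grip":100},{"dx":0.162,"dy":-0.188,"dz":0,"spin":0,"grip":100},{"dx":0.202,"dy":-0.235,"dz":0,"spin":0,"grip":100}]'
python3 -m handwheel '[{"dx":0.04,"dy":-0.046,"dz":0,"spin":0,"grip":100},{"dx":0.081,"dy":-0.094,"dz":0,"spin":0,"grip":100},{"dx":0.121,"dy":-0.141,"dz":0,"spin":0,"grip":100},{"dx":0.162,"dy":-0.188,"dz":0,"spin":0,"grip":100},{"dx":0.202,"dy":-0.235,"dz":0,"spin":0,"grip":100}]'
python3 -m handwheel '[{"dx":0.04,"dy":-0.046,"dz":0,"spin":0,"grip":50},{"dx":0.081,"dy":-0.094,"dz":0,"spin":0,"grip":50},{"dx":0.121,"dy":-0.141,"dz":0,"spin":0,"grip":50},{"dx":0.162,"dy":-0.188,"dz":0,"spin":0,"grip":50},{"dx":0.202,"dy":-0.235,"dz":0,"spin":0,"grip":50}]'
python3 -m handwheel '[{"dx":0.02,"dy":-0.023,"dz":0,"spin":-10,"grip":50},{"dx":0.042,"dy":-0.047,"dz":0,"spin":-20,"grip":50},{"dx":0.042,"dy":-0.047,"dz":0,"spin":-30,"grip":50},{"dx":0.042,"dy":-0.047,"dz":0,"spin":-40,"grip":50},{"dx":0.042,"dy":-0.047,"dz":0,"spin":-42.1,"grip":50}]'
python3 lib.py 0.597 0.2845 0.15 56.5
```

```text
t: 0.82
tool_pos: [0.293, -0.3259, 0.2328]
orientation: [3.117, 0.392, 0.0]
contact_force: [1.5, -0.7, 0.9]
gripper_width: 0.997
finger_force: 0.0
t: 1.45
tool_pos: [0.4305, -0.0479, 0.2329]
orientation: [3.117, 0.393, 0.001]
contact_force: [1.5, -0.3, 0.3]
gripper_width: 1.001
finger_force: 0.0
t: 2.08
tool_pos: [0.5678, 0.23, 0.2326]
orientation: [3.117, 0.393, 0.0]
contact_force: [1.8, 0.2, 0.5]
gripper_width: 0.511
finger_force: 0.0
t: 2.7
tool_pos: [0.5961, 0.2839, 0.2325]
orientation: [-2.767, -1.488, 0.001]
contact_force: [-0.2, 0.5, 0.7]
gripper_width: 0.498
finger_force: 0.0
dx,dy,dz [0.0011 0.0004 0.0825] spin 0.0 | tcp [0.5961 0.2839 0.2325] yaw 56.5 F [-0.2  0.5  0.7] w 0.498 f 0.0 t 2.7
```

```bash
python3 -m handwheel '[{"dx":0.001,"dy":0,"dz":0.05,"spin":0,"grip":50},{"dx":0.001,"dy":0,"dz":0.1,"spin":0,"grip":50},{"dx":0.001,"dy":0,"dz":0.13,"spin":0,"grip":50},{"dx":0.001,"dy":0,"dz":0.1425,"spin":0,"grip":50},{"dx":0.001,"dy":0,"dz":0.1425,"spin":0,"grip":50}]'
python3 -m handwheel '[{"dx":0,"dy":0,"dz":0,"spin":0,"grip":0},{"dx":0,"dy":0,"dz":0,"spin":0,"grip":0},{"dx":0,"dy":0,"dz":0,"spin":0,"grip":0},{"dx":0,"dy":0,"dz":0,"spin":0,"grip":0},{"dx":0,"dy":0,"dz":0,"spin":0,"grip":0}]' 30
python3 -m handwheel '[{"dx":0,"dy":0,"dz":-0.004,"spin":0,"grip":0},{"dx":0,"dy":0,"dz":-0.008,"spin":0,"grip":0},{"dx":0,"dy":0,"dz":-0.012,"spin":0,"grip":0},{"dx":0,"dy":0,"dz":-0.014,"spin":0,"grip":0},{"dx":0,"dy":0,"dz":-0.014,"spin":0,"grip":0}]'
python3 lib.py 0.597 0.2845 0.104 2.3
```

```text
t: 3.32
tool_pos: [0.5968, 0.2846, 0.0902]
orientation: [-2.769, -1.484, 0.001]
contact_force: [-0.4, -0.6, 1.0]
gripper_width: 0.502
finger_force: 0.0
t: 3.95
tool_pos: [0.5965, 0.2852, 0.0908]
orientation: [-2.767, -1.486, -0.0]
contact_force: [-4.3, 3.4, 6.0]
gripper_width: 0.154
finger_force: 30.0
t: 4.58
tool_pos: [0.5965, 0.2851, 0.1045]
orientation: [-2.767, -1.486, -0.0]
contact_force: [-2.4, 5.4, 0.9]
gripper_width: 0.151
finger_force: 30.0
dx,dy,dz [-0.0003  0.0008  0.0005] spin 54.2 | tcp [0.5965 0.2851 0.1045] yaw 56.5 F [-2.4  5.4  0.9] w 0.151 f 30.0 t 4.58
```

```bash
python3 -m handwheel '[{"dx":0,"dy":-0.001,"dz":0,"spin":6,"grip":0},{"dx":0,"dy":-0.001,"dz":0,"spin":13,"grip":0},{"dx":0,"dy":-0.001,"dz":0,"spin":20,"grip":0},{"dx":0,"dy":-0.001,"dz":0,"spin":27,"grip":0},{"dx":0,"dy":-0.001,"dz":0,"spin":34,"grip":0}]'
python3 -m handwheel '[{"dx":0,"dy":0,"dz":0,"spin":7,"grip":0},{"dx":0,"dy":0,"dz":0,"spin":14,"grip":0},{"dx":0,"dy":0,"dz":0,"spin":20.2,"grip":0},{"dx":0,"dy":0,"dz":0,"spin":20.2,"grip":0},{"dx":0,"dy":0,"dz":0,"spin":20.2,"grip":0}]'
python3 - <<'E'
from lib import *
s=env.read_state();print(s["wrist_torque"].round(2),s["tool_pos"].round(4),s["contact_force"].round(1),s["gripper_width"])
shot("scene","dial1")
import cv2
i=cv2.imread("pics/dial1.png");cv2.imwrite("pics/dial1c.png",cv2.resize(i[150:250,230:420],None,fx=4,fy=4,interpolation=2))
E
```

```text
t: 5.2
tool_pos: [0.5967, 0.2848, 0.1046]
orientation: [3.082, 0.606, 0.002]
contact_force: [2.5, -1.5, -1.6]
gripper_width: 0.151
finger_force: 30.0
t: 5.82
tool_pos: [0.5967, 0.2845, 0.1045]
orientation: [3.14, 0.062, 0.002]
contact_force: [4.7, -4.1, -1.5]
gripper_width: 0.15
finger_force: 30.0
[-0.88 -0.69 -0.  ] [0.5967 0.2845 0.1045] [ 4.7 -4.1 -1.5] 0.15045817574850415
```

View pics/dial1c.png

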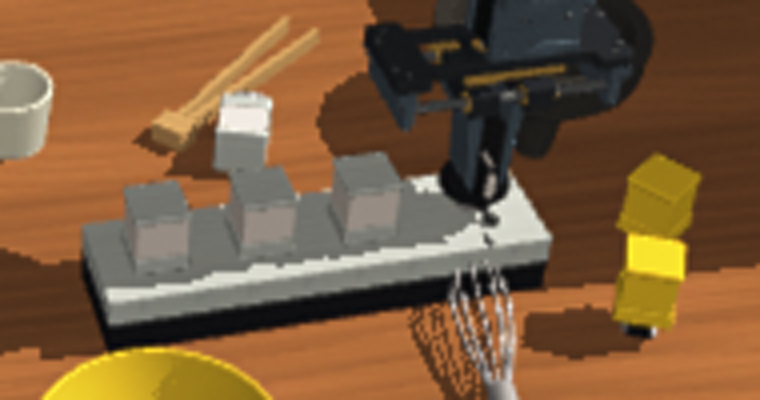

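The picture shows the white pointer at crop (490,170) lined up with the off mark at (490,215), the dial still raised. Next I press it home and release.

```bash
python3 -m handwheel '[{"dx":0,"dy":0,"dz":0.005,"spin":0,"grip":0},{"dx":0,"dy":0,"dz":0.01,"spin":0,"grip":0},{"dx":0,"dy":0,"dz":0.014,"spin":0,"grip":0},{"dx":0,"dy":0,"dz":0.0165,"spin":0,"grip":0},{"dx":0,"dy":0,"dz":0.0165,"spin":0,"grip":0}]'
python3 -m handwheel '[{"dx":0,"dy":0,"dz":0,"spin":0,"grip":40},{"dx":0,"dy":0,"dz":0,"spin":0,"grip":40},{"dx":0,"dy":0,"dz":0,"spin":0,"grip":60},{"dx":0,"dy":0,"dz":-0.06,"spin":0,"grip":68},{"dx":0,"dy":0,"dz":-0.1,"spin":0,"grip":68}]'
python3 - <<'E'
from lib import *
go(.6,.199,.15,2.3)
p,P=shot("scene")
m=box(P,.56,.64,.24,.33,.06,.13)
q=P[m];print(len(q), np.percentile(q[:,2],[50,90,98]).round(4))
t=m&box(P,0,1,0,1,.088,.12); print(rect(P,t)); 
w=t&(p.min(2)>110); print("white",rect(P,w) if w.any() else 0)
E
```

```text
t: 6.5
tool_pos: [0.5972, 0.2847, 0.0901]
orientation: [3.141, 0.062, 0.005]
contact_force: [-3.5, -7.9, 27.7]
gripper_width: 0.154
finger_force: 30.0
t: 7.12
tool_pos: [0.5962, 0.2854, 0.1897]
orientation: [-3.141, -0.062, -0.001]
contact_force: [0.8, 0.3, -0.2]
gripper_width: 0.666
finger_force: 0.0
dx,dy,dz [0.0003 0.0865 0.0397] spin -0.0 | tcp [0.5962 0.2854 0.1897] yaw 2.3 F [ 0.8  0.3 -0.2] w 0.666 f 0.0 t 7.12
227 [0.0734 0.0974 0.0991]
(68, ((595.6325073242188, 285.26287841796875), (53.973384857177734, 16.12718391418457), 7.755469799041748), array([0.60173818, 0.28444468, 0.09601511]))
white (11, ((612.7190551757812, 289.58636474609375), (7.80990743637085, 21.915525436401367), 76.99101257324219), array([0.61423801, 0.28824827, 0.09633442]))
```

```bash
python3 -m handwheel '[{"dx":0,"dy":0.05,"dz":0,"spin":0,"grip":68},{"dx":0,"dy":0.0865,"dz":0,"spin":0,"grip":68},{"dx":0,"dy":0.0865,"dz":0.05,"spin":0,"grip":68},{"dx":0,"dy":0.0865,"dz":0.1,"spin":0,"grip":68},{"dx":0,"dy":0.0865,"dz":0.111,"spin":0,"grip":68}]'
python3 -m handwheel '[{"dx":0,"dy":0,"dz":0,"spin":0,"grip":68},{"dx":0,"dy":0,"dz":0,"spin":0,"grip":20},{"dx":0,"dy":0,"dz":0,"spin":0,"grip":20},{"dx":0,"dy":0,"dz":0,"spin":0,"grip":20},{"dx":0,"dy":0,"dz":0,"spin":0,"grip":20}]' 40
python3 -m handwheel '[{"dx":0,"dy":0,"dz":-0.006,"spin":0,"grip":20},{"dx":0,"dy":0,"dz":-0.014,"spin":0,"grip":20},{"dx":0,"dy":0,"dz":-0.03,"spin":0,"grip":20},{"dx":0,"dy":0,"dz":-0.07,"spin":0,"grip":20},{"dx":0,"dy":0,"dz":-0.12,"spin":0,"grip":20}]'
python3 - <<'E'
from lib import *
p,P=shot("top")
k=np.zeros(P.shape[:2],bool);k[170:215,145:182]=1
print("bar",rect(P,k&box(P,0,2,-2,2,.09,.11)));print("disc",rect(P,k&box(P,0,2,-2,2,.06,.11)))
# carton targets, carton frame
c=np.array([.5445,-.2523]);a=np.radians(-1)
for x,y in [(45,-10),(-45,-10),(45,62),(-45,62)]:
    print(x,y,(c+np.array([[np.cos(a),-np.sin(a)],[np.sin(a),np.cos(a)]])@[x/1e3,y/1e3]).round(4))
go(.5893,-.2631,.2,-1)
E
```

```text
t: 7.8
tool_pos: [0.5975, 0.1983, 0.0738]
orientation: [3.14, 0.062, -0.008]
contact_force: [-0.5, 0.0, 0.6]
gripper_width: 0.681
finger_force: 0.0
t: 8.43
tool_pos: [0.6001, 0.1986, 0.0782]
orientation: [3.141, 0.063, 0.003]
contact_force: [-1.1, -3.2, 8.8]
gripper_width: 0.459
finger_force: 40.0
t: 9.05
tool_pos: [0.5987, 0.199, 0.1985]
orientation: [-3.141, -0.062, 0.002]
contact_force: [1.2, 0.7, -1.9]
gripper_width: 0.462
finger_force: 40.0
bar (24, ((581.1416015625, 283.5594482421875), (14.65634822845459, 16.058269500732422), 83.51534271240234), array([0.57995375, 0.28470573, 0.09513352]))
disc (85, ((581.9649047851562, 284.1009521484375), (23.43717384338379, 52.19011306762695), 0.6136601567268372), array([0.5813587 , 0.28242833, 0.07067919]))
45 -10 [ 0.5893 -0.2631]
-45 -10 [ 0.4993 -0.2615]
45 62 [ 0.5906 -0.1911]
-45 62 [ 0.5006 -0.1895]
dx,dy,dz [-0.0308  0.4619  0.0047] spin 3.3 | tcp [0.6016 0.1997 0.2059] yaw 2.3 F [ 2.5 -0.   7.6] w 0.46 f 40.0 t 9.1
```

```bash
python3 -m handwheel '[{"dx":-0.004,"dy":0.05,"dz":0,"spin":0,"grip":20},{"dx":-0.008,"dy":0.105,"dz":0,"spin":0,"grip":20},{"dx":-0.011,"dy":0.16,"dz":0,"spin":0,"grip":20},{"dx":-0.015,"dy":0.215,"dz":0,"spin":0,"grip":20},{"dx":-0.018,"dy":0.27,"dz":0,"spin":0,"grip":20}]'
python3 -m handwheel '[{"dx":-0.004,"dy":0.05,"dz":0,"spin":0,"grip":20},{"dx":-0.008,"dy":0.105,"dz":0,"spin":0,"grip":20},{"dx":-0.011,"dy":0.16,"dz":0,"spin":1,"grip":20},{"dx":-0.013,"dy":0.192,"dz":0,"spin":3.3,"grip":20},{"dx":-0.013,"dy":0.192,"dz":0,"spin":3.3,"grip":20}]'
python3 lib.py .5893 -.2631 .054 -1
```

```text
t: 9.72
tool_pos: [0.5919, -0.0732, 0.1979]
orientation: [-3.141, -0.062, -0.002]
contact_force: [1.2, 0.4, -0.9]
gripper_width: 0.459
finger_force: 40.0
t: 10.35
tool_pos: [0.5865, -0.2662, 0.1976]
orientation: [3.141, -0.033, 0.002]
contact_force: [0.2, 0.5, -1.2]
gripper_width: 0.462
finger_force: 40.0
dx,dy,dz [ 0.0025 -0.0032  0.1436] spin -0.2 | tcp [ 0.5865 -0.2662  0.1976] yaw -1.2 F [ 0.2  0.5 -1.2] w 0.462 f 40.0 t 10.35
```

```bash
python3 -m handwheel '[{"dx":0.0025,"dy":-0.003,"dz":0.05,"spin":0,"grip":20},{"dx":0.0025,"dy":-0.003,"dz":0.1,"spin":0,"grip":20},{"dx":0.0025,"dy":-0.003,"dz":0.13,"spin":0,"grip":20},{"dx":0.0025,"dy":-0.003,"dz":0.14,"spin":0,"grip":20},{"dx":0.0025,"dy":-0.003,"dz":0.143,"spin":0,"grip":20}]'
python3 -m handwheel '[{"dx":0,"dy":0,"dz":0,"spin":0,"grip":20},{"dx":0,"dy":0,"dz":0,"spin":0,"grip":48},{"dx":0,"dy":0,"dz":0,"spin":0,"grip":52},{"dx":0,"dy":0,"dz":0,"spin":0,"grip":60},{"dx":0,"dy":0,"dz":-0.01,"spin":0,"grip":60}]'
python3 -m handwheel '[{"dx":0,"dy":0,"dz":-0.04,"spin":0,"grip":60},{"dx":0,"dy":0,"dz":-0.09,"spin":0,"grip":60},{"dx":0,"dy":-0.05,"dz":-0.14,"spin":0,"grip":68},{"dx":0,"dy":-0.11,"dz":-0.14,"spin":0,"grip":68},{"dx":0,"dy":-0.17,"dz":-0.14,"spin":0,"grip":68}]'
python3 lib.py .6037 .1184 .2 2.3
python3 - <<'E'
from lib import *
p,P=shot("top","put1")
k=np.zeros(P.shape[:2],bool);k[170:250,295:372]=1
m=k&box(P,.45,.64,-.36,-.14,.012,.085)&(p.min(2)>120); print(rect(P,m))
k=np.zeros(P.shape[:2],bool);k[170:215,145:182]=1
print("bar",rect(P,k&box(P,0,2,-2,2,.09,.11)))
k=np.zeros_like(k);k[218:275,180:240]=1;print("spare",rect(P,k&box(P,0,2,-2,2,.036,.05)))
E
```

```text
t: 10.98
tool_pos: [0.5897, -0.2607, 0.0545]
orientation: [3.141, -0.027, 0.001]
contact_force: [-0.3, 0.3, -1.4]
gripper_width: 0.456
finger_force: 40.0
t: 11.6
tool_pos: [0.5888, -0.2609, 0.0636]
orientation: [-3.141, 0.028, 0.002]
contact_force: [0.3, 0.7, -0.1]
gripper_width: 0.603
finger_force: 0.0
t: 12.22
tool_pos: [0.5926, -0.0908, 0.2055]
orientation: [3.141, -0.03, 0.004]
contact_force: [1.1, 1.0, -0.2]
gripper_width: 0.68
finger_force: 0.0
dx,dy,dz [ 0.0072 -0.2094  0.0054] spin -3.4 | tcp [ 0.5926 -0.0908  0.2055] yaw -1.1 F [ 1.1  1.  -0.2] w 0.68 f 0.0 t 12.22
(0, ((0.0, 0.0), (0.0, 0.0), 0.0), array([nan, nan, nan]))
bar (65, ((597.57958984375, 284.2079772949219), (14.082916259765625, 49.55742263793945), 89.53849029541016), array([0.59585296, 0.28372857, 0.09727439]))
spare (182, ((432.5043029785156, 150.55853271484375), (41.419517517089844, 65.24159240722656), 70.4732894897461), array([0.43681904, 0.14849663, 0.04132861]))
  return _methods._mean(a, axis=axis, dtype=dtype,
  ret = um.true_divide(
```

View pics/put1.png

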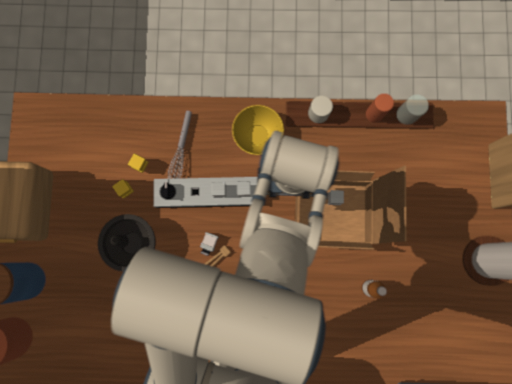

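```bash
python3 -m handwheel '[{"dx":0.002,"dy":-0.052,"dz":0,"spin":0,"grip":68},{"dx":0.004,"dy":-0.105,"dz":0,"spin":0,"grip":68},{"dx":0.006,"dy":-0.157,"dz":0,"spin":-2,"grip":68},{"dx":0.0072,"dy":-0.2094,"dz":0,"spin":-3.4,"grip":68},{"dx":0.0072,"dy":-0.2094,"dz":0,"spin":-3.4,"grip":68}]'
python3 lib.py .6037 .1184 .0785 2.3
```

```text
t: 12.9
tool_pos: [0.603, 0.1204, 0.2043]
orientation: [-3.14, -0.071, -0.001]
contact_force: [0.0, -1.1, -0.1]
gripper_width: 0.682
finger_force: 0.0
dx,dy,dz [0.0005 0.0021 0.1258] spin 0.3 | tcp [0.603  0.1204 0.2043] yaw 2.6 F [ 0.  -1.1 -0.1] w 0.682 f 0.0 t 12.9
```

The picture shows lamp3's socket empty at (195,191), lamp3 standing in the carton at (337,197), and the dial pointing up at the off mark.

```bash
python3 -m handwheel '[{"dx":0.0005,"dy":0.002,"dz":0.05,"spin":0.3,"grip":68},{"dx":0.0005,"dy":0.002,"dz":0.1,"spin":0.3,"grip":68},{"dx":0.0005,"dy":0.002,"dz":0.12,"spin":0.3,"grip":68},{"dx":0.0005,"dy":0.002,"dz":0.1255,"spin":0.3,"grip":68},{"dx":0.0005,"dy":0.002,"dz":0.1255,"spin":0.3,"grip":68}]'
python3 -m handwheel '[{"dx":0,"dy":0,"dz":0,"spin":0,"grip":20},{"dx":0,"dy":0,"dz":0,"spin":0,"grip":20},{"dx":0,"dy":0,"dz":0,"spin":0,"grip":20},{"dx":0,"dy":0,"dz":0,"spin":0,"grip":20},{"dx":0,"dy":0,"dz":0,"spin":0,"grip":20}]' 40
python3 -m handwheel '[{"dx":0,"dy":0,"dz":-0.006,"spin":0,"grip":20},{"dx":0,"dy":0,"dz":-0.014,"spin":0,"grip":20},{"dx":0,"dy":0,"dz":-0.03,"spin":0,"grip":20},{"dx":0,"dy":0,"dz":-0.07,"spin":0,"grip":20},{"dx":0,"dy":0,"dz":-0.12,"spin":0,"grip":20}]'
python3 lib.py .4993 -.2615 .2 -1
```

```text
t: 13.52
tool_pos: [0.6043, 0.1147, 0.0789]
orientation: [3.141, 0.056, 0.001]
contact_force: [0.4, -0.4, -0.4]
gripper_width: 0.68
finger_force: 0.0
t: 14.15
tool_pos: [0.6043, 0.1164, 0.0793]
orientation: [-3.139, -0.057, -0.003]
contact_force: [-2.0, 10.4, 7.4]
gripper_width: 0.461
finger_force: 40.0
t: 14.78
tool_pos: [0.6032, 0.1149, 0.1993]
orientation: [3.141, 0.057, -0.002]
contact_force: [0.9, 0.5, -2.1]
gripper_width: 0.465
finger_force: 40.0
dx,dy,dz [-0.1175  0.3724 -0.0004] spin 3.1 | tcp [0.6032 0.1149 0.1993] yaw 2.1 F [ 0.9  0.5 -2.1] w 0.465 f 40.0 t 14.78
```

```bash
python3 -m handwheel '[{"dx":-0.015,"dy":0.047,"dz":0,"spin":0,"grip":20},{"dx":-0.03,"dy":0.094,"dz":0,"spin":0,"grip":20},{"dx":-0.045,"dy":0.141,"dz":0,"spin":0,"grip":20},{"dx":-0.06,"dy":0.188,"dz":0,"spin":0,"grip":20},{"dx":-0.075,"dy":0.235,"dz":0,"spin":0,"grip":20}]'
python3 -m handwheel '[{"dx":-0.015,"dy":0.047,"dz":0,"spin":0,"grip":20},{"dx":-0.03,"dy":0.094,"dz":0,"spin":1,"grip":20},{"dx":-0.0425,"dy":0.1374,"dz":0,"spin":3.1,"grip":20},{"dx":-0.0425,"dy":0.1374,"dz":0,"spin":3.1,"grip":20},{"dx":-0.0425,"dy":0.1374,"dz":0,"spin":3.1,"grip":20}]'
python3 lib.py .4993 -.2615 .054 -1
```

```text
t: 15.4
tool_pos: [0.5368, -0.1241, 0.199]
orientation: [3.141, 0.057, 0.001]
contact_force: [0.1, 0.2, -2.0]
gripper_width: 0.456
finger_force: 40.0
t: 16.02
tool_pos: [0.4997, -0.2611, 0.1986]
orientation: [-3.141, 0.029, -0.0]
contact_force: [-0.1, 1.3, -1.1]
gripper_width: 0.46
finger_force: 40.0
dx,dy,dz [-0.0004  0.0004  0.1446] spin -0.0 | tcp [ 0.4997 -0.2611  0.1986] yaw -1.0 F [-0.1  1.3 -1.1] w 0.46 f 40.0 t 16.02
```

```bash
python3 -m handwheel '[{"dx":0,"dy":0,"dz":0.05,"spin":0,"grip":20},{"dx":0,"dy":0,"dz":0.1,"spin":0,"grip":20},{"dx":0,"dy":0,"dz":0.13,"spin":0,"grip":20},{"dx":0,"dy":0,"dz":0.14,"spin":0,"grip":20},{"dx":0,"dy":0,"dz":0.144,"spin":0,"grip":20}]'
python3 -m handwheel '[{"dx":0,"dy":0,"dz":0,"spin":0,"grip":20},{"dx":0,"dy":0,"dz":0,"spin":0,"grip":48},{"dx":0,"dy":0,"dz":0,"spin":0,"grip":52},{"dx":0,"dy":0,"dz":0,"spin":0,"grip":60},{"dx":0,"dy":0,"dz":-0.01,"spin":0,"grip":60}]'
python3 -m handwheel '[{"dx":0,"dy":0,"dz":-0.04,"spin":0,"grip":60},{"dx":0,"dy":0,"dz":-0.09,"spin":0,"grip":60},{"dx":0.02,"dy":-0.03,"dz":-0.134,"spin":0,"grip":68},{"dx":0.035,"dy":-0.085,"dz":-0.134,"spin":0,"grip":68},{"dx":0.05,"dy":-0.14,"dz":-0.134,"spin":0,"grip":68}]'
python3 -m handwheel '[{"dx":0.018,"dy":-0.055,"dz":0,"spin":0,"grip":68},{"dx":0.035,"dy":-0.11,"dz":0,"spin":0,"grip":68},{"dx":0.052,"dy":-0.161,"dz":0,"spin":-3.3,"grip":68},{"dx":0.052,"dy":-0.161,"dz":0,"spin":-3.3,"grip":68},{"dx":0.052,"dy":-0.161,"dz":0,"spin":-3.3,"grip":68}]'
python3 lib.py .6068 .0377 .0785 2.3
```

```text
t: 16.65
tool_pos: [0.5003, -0.2609, 0.0546]
orientation: [3.141, -0.027, 0.001]
contact_force: [-1.3, -0.7, -1.8]
gripper_width: 0.457
finger_force: 40.0
t: 17.27
tool_pos: [0.4995, -0.2611, 0.0642]
orientation: [-3.141, 0.028, 0.002]
contact_force: [0.0, 0.6, -0.2]
gripper_width: 0.602
finger_force: 0.0
t: 17.9
tool_pos: [0.5529, -0.121, 0.1997]
orientation: [3.141, -0.03, 0.003]
contact_force: [1.2, -0.2, -0.6]
gripper_width: 0.682
finger_force: 0.0
t: 18.52
tool_pos: [0.607, 0.0377, 0.1986]
orientation: [3.141, 0.063, -0.0]
contact_force: [-0.1, -0.8, 0.1]
gripper_width: 0.68
finger_force: 0.0
dx,dy,dz [-0.0002 -0.      0.1201] spin -0.0 | tcp [0.607  0.0377 0.1986] yaw 2.3 F [-0.1 -0.8  0.1] w 0.68 f 0.0 t 18.52
```

```bash
python3 -m handwheel '[{"dx":0,"dy":0,"dz":0.05,"spin":0,"grip":68},{"dx":0,"dy":0,"dz":0.1,"spin":0,"grip":68},{"dx":0,"dy":0,"dz":0.115,"spin":0,"grip":68},{"dx":0,"dy":0,"dz":0.12,"spin":0,"grip":68},{"dx":0,"dy":0,"dz":0.12,"spin":0,"grip":68}]'
python3 -m handwheel '[{"dx":0,"dy":0,"dz":0,"spin":0,"grip":20},{"dx":0,"dy":0,"dz":0,"spin":0,"grip":20},{"dx":0,"dy":0,"dz":0,"spin":0,"grip":20},{"dx":0,"dy":0,"dz":0,"spin":0,"grip":20},{"dx":0,"dy":0,"dz":0,"spin":0,"grip":20}]' 40
python3 -m handwheel '[{"dx":0,"dy":0,"dz":-0.006,"spin":0,"grip":20},{"dx":0,"dy":0,"dz":-0.014,"spin":0,"grip":20},{"dx":0,"dy":0,"dz":-0.03,"spin":0,"grip":20},{"dx":0,"dy":0,"dz":-0.07,"spin":0,"grip":20},{"dx":0,"dy":0,"dz":-0.12,"spin":0,"grip":20}]'
python3 -m handwheel '[{"dx":-0.005,"dy":0.05,"dz":0,"spin":0,"grip":20},{"dx":-0.01,"dy":0.1,"dz":0,"spin":0,"grip":20},{"dx":-0.018,"dy":0.16,"dz":0,"spin":1,"grip":20},{"dx":-0.0254,"dy":0.22,"dz":0,"spin":3.3,"grip":20},{"dx":-0.0254,"dy":0.228,"dz":0,"spin":3.3,"grip":20}]'
python3 lib.py .5906 -.1911 .054 -1
python3 - <<'E'
from lib import *
shot("scene","s2")
E
```

```text
t: 19.15
tool_pos: [0.6081, 0.0374, 0.0796]
orientation: [3.141, 0.061, 0.003]
contact_force: [0.7, 0.1, 0.8]
gripper_width: 0.681
finger_force: 0.0
t: 19.77
tool_pos: [0.6076, 0.0378, 0.079]
orientation: [3.141, 0.062, 0.002]
contact_force: [-1.9, -0.5, 8.0]
gripper_width: 0.459
finger_force: 40.0
t: 20.4
tool_pos: [0.6066, 0.0378, 0.1999]
orientation: [-3.141, -0.062, 0.002]
contact_force: [0.8, -0.1, -0.9]
gripper_width: 0.459
finger_force: 40.0
t: 21.02
tool_pos: [0.5903, -0.1947, 0.1993]
orientation: [3.14, -0.035, 0.001]
contact_force: [0.3, 0.6, -0.5]
gripper_width: 0.459
finger_force: 40.0
dx,dy,dz [ 0.     -0.0038  0.1453] spin -0.3 | tcp [ 0.5903 -0.1947  0.1993] yaw -1.3 F [ 0.3  0.6 -0.5] w 0.459 f 40.0 t 21.02
```

View pics/s2.png

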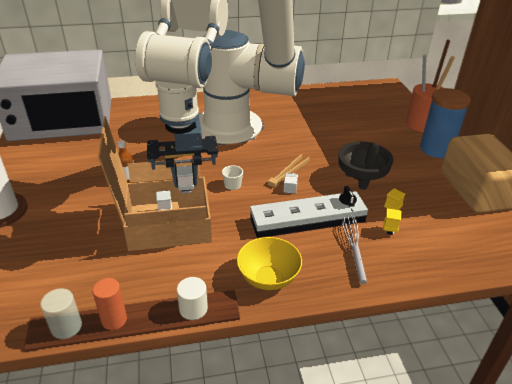

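The picture shows lamp1 in the gripper at (185,180) over the carton, lamp3 standing inside at (164,200), all sockets empty, and the dial down at (348,197).

```bash
python3 -m handwheel '[{"dx":0,"dy":0,"dz":0.05,"spin":0,"grip":20},{"dx":0,"dy":0,"dz":0.1,"spin":0,"grip":20},{"dx":0,"dy":0,"dz":0.13,"spin":0,"grip":20},{"dx":0,"dy":0,"dz":0.14,"spin":0,"grip":20},{"dx":0,"dy":0,"dz":0.145,"spin":0,"grip":20}]'
python3 -m handwheel '[{"dx":0,"dy":0,"dz":0,"spin":0,"grip":20},{"dx":0,"dy":0,"dz":0,"spin":0,"grip":48},{"dx":0,"dy":0,"dz":0,"spin":0,"grip":52},{"dx":0,"dy":0,"dz":0,"spin":0,"grip":56},{"dx":0,"dy":0,"dz":-0.01,"spin":0,"grip":56}]'
python3 -m handwheel '[{"dx":0,"dy":0,"dz":-0.04,"spin":0,"grip":56},{"dx":0,"dy":0,"dz":-0.09,"spin":0,"grip":56},{"dx":-0.03,"dy":-0.04,"dz":-0.134,"spin":0,"grip":68},{"dx":-0.06,"dy":-0.08,"dz":-0.134,"spin":0,"grip":68},{"dx":-0.09,"dy":-0.12,"dz":-0.134,"spin":0,"grip":68}]'
python3 - <<'E'
from lib import *
p,P=shot("top","put3"); h=p[...,:]
k=np.zeros(P.shape[:2],bool);k[215:290,175:245]=1;m=k&box(P,.3,.5,.05,.3,.036,.05)
print("spare",rect(P,m))
cv2.imwrite("pics/put3c.png",cv2.resize(p[160:290,170:420,::-1],None,fx=3,fy=3,interpolation=2))
go(.44,.148,.2)
E
```

```text
t: 21.7
tool_pos: [0.5914, -0.1905, 0.0539]
orientation: [3.141, -0.027, 0.001]
contact_force: [0.1, -0.3, -0.7]
gripper_width: 0.46
finger_force: 40.0
t: 22.32
tool_pos: [0.5905, -0.1909, 0.0631]
orientation: [-3.141, 0.028, 0.002]
contact_force: [-0.3, -0.3, -0.6]
gripper_width: 0.558
finger_force: 0.0
t: 22.95
tool_pos: [0.5022, -0.0684, 0.1986]
orientation: [3.141, -0.029, 0.003]
contact_force: [1.2, -0.2, 0.9]
gripper_width: 0.681
finger_force: 0.0
spare (195, ((430.7533264160156, 150.93310546875), (40.7767219543457, 68.80895233154297), 70.6076889038086), array([0.43676017, 0.14919946, 0.04158515]))
dx,dy,dz [-0.0614 -0.2113 -0.0016] spin 0 | tcp [ 0.4978 -0.0643  0.1979] yaw -1.0 F [-3.9  4.6  0.1] w 0.68 f 0.0 t 23.0
```

View pics/put3c.png

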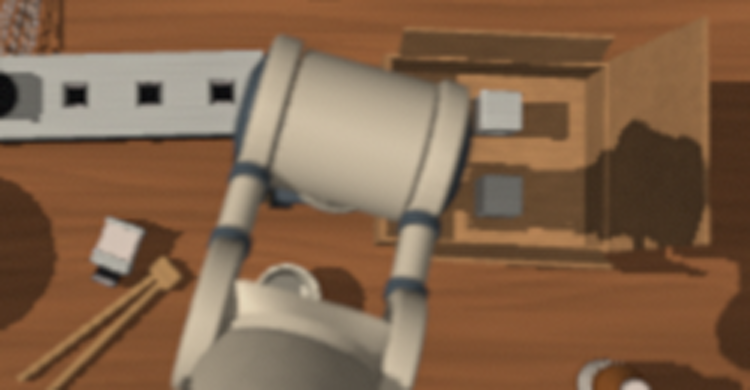

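The picture shows three sockets empty, lamps in the carton at (500,110) and (498,195), the third hidden by the arm, and the spare lamp unmoved at (118,245).

```bash
python3 -m handwheel '[{"dx":-0.012,"dy":-0.05,"dz":0,"spin":5,"grip":58},{"dx":-0.025,"dy":-0.1,"dz":0,"spin":10,"grip":58},{"dx":-0.037,"dy":-0.15,"dz":0,"spin":15,"grip":58},{"dx":-0.049,"dy":-0.2075,"dz":0,"spin":18,"grip":58},{"dx":-0.049,"dy":-0.2075,"dz":0,"spin":18,"grip":58}]'
python3 -m handwheel '[{"dx":0,"dy":0,"dz":0,"spin":0,"grip":58},{"dx":0,"dy":0,"dz":0,"spin":0,"grip":58}]'
python3 - <<'E'
from lib import *
go(.4523,.144,.028,-19)
p,P=shot("scene"); m=box(P,.38,.52,.1,.2,.012,.055)&(p.min(2)>110); print(rect(P,m))
E
```

```text
t: 23.62
tool_pos: [0.4569, 0.1421, 0.1979]
orientation: [-3.099, 0.513, -0.001]
contact_force: [-0.1, 0.0, 0.2]
gripper_width: 0.577
finger_force: 0.0
t: 23.88
tool_pos: [0.4581, 0.1379, 0.1974]
orientation: [3.098, -0.521, 0.0]
contact_force: [-0.5, -0.3, -0.5]
gripper_width: 0.58
finger_force: 0.0
dx,dy,dz [-0.0076 -0.0038  0.1694] spin -0.1 | tcp [0.4581 0.1379 0.1974] yaw -19.1 F [-0.5 -0.3 -0.5] w 0.58 f 0.0 t 23.88
(227, ((430.5672302246094, 153.178466796875), (41.33563995361328, 79.46829986572266), 70.66650390625), array([0.45153791, 0.14866592, 0.03905025]))
```

```bash
python3 -m handwheel '[{"dx":-0.0076,"dy":-0.0038,"dz":0.05,"spin":0,"grip":58},{"dx":-0.0076,"dy":-0.0038,"dz":0.1,"spin":0,"grip":58},{"dx":-0.0076,"dy":-0.0038,"dz":0.14,"spin":0,"grip":58},{"dx":-0.0076,"dy":-0.0038,"dz":0.16,"spin":0,"grip":58},{"dx":-0.0076,"dy":-0.0038,"dz":0.169,"spin":0,"grip":58}]'
python3 -m handwheel '[{"dx":0,"dy":0,"dz":0,"spin":0,"grip":20},{"dx":0,"dy":0,"dz":0,"spin":0,"grip":20},{"dx":0,"dy":0,"dz":0,"spin":0,"grip":20},{"dx":0,"dy":0,"dz":0,"spin":0,"grip":20},{"dx":0,"dy":0,"dz":0,"spin":0,"grip":20}]' 40
python3 -m handwheel '[{"dx":0,"dy":0,"dz":-0.03,"spin":0,"grip":20},{"dx":0,"dy":0,"dz":-0.08,"spin":0,"grip":20},{"dx":0,"dy":0,"dz":-0.13,"spin":0,"grip":20},{"dx":0,"dy":0,"dz":-0.17,"spin":0,"grip":20},{"dx":0,"dy":0,"dz":-0.17,"spin":0,"grip":20}]'
python3 lib.py .5006 -.1895 .2 -1
```

```text
t: 24.55
tool_pos: [0.4517, 0.1441, 0.0273]
orientation: [3.098, -0.521, -0.002]
contact_force: [0.3, -0.3, -0.1]
gripper_width: 0.58
finger_force: 0.0
t: 25.18
tool_pos: [0.4521, 0.145, 0.0286]
orientation: [-3.098, 0.519, -0.001]
contact_force: [-0.5, -0.5, 6.8]
gripper_width: 0.459
finger_force: 40.0
t: 25.8
tool_pos: [0.4532, 0.1453, 0.2009]
orientation: [-3.097, 0.519, -0.008]
contact_force: [-0.5, 0.2, -2.1]
gripper_width: 0.459
finger_force: 40.0
dx,dy,dz [0.1539 0.3011 0.0008] spin -18.0 | tcp [0.4532 0.1453 0.2009] yaw -19.0 F [-0.5  0.2 -2.1] w 0.459 f 40.0 t 25.8
```

```bash
python3 -m handwheel '[{"dx":0.022,"dy":0.038,"dz":0,"spin":0,"grip":20},{"dx":0.044,"dy":0.076,"dz":0,"spin":0,"grip":20},{"dx":0.066,"dy":0.114,"dz":0,"spin":0,"grip":20},{"dx":0.088,"dy":0.152,"dz":0,"spin":0,"grip":20},{"dx":0.11,"dy":0.19,"dz":0,"spin":0,"grip":20}]'
python3 -m handwheel '[{"dx":0.02,"dy":0.035,"dz":0,"spin":-5,"grip":20},{"dx":0.04,"dy":0.07,"dz":0,"spin":-10,"grip":20},{"dx":0.061,"dy":0.1055,"dz":0,"spin":-15,"grip":20},{"dx":0.061,"dy":0.1055,"dz":0,"spin":-18,"grip":20},{"dx":0.061,"dy":0.1055,"dz":0,"spin":-18,"grip":20}]'
python3 lib.py .5186 -.1898 .045 -1
```

```text
t: 26.42
tool_pos: [0.4934, -0.0718, 0.1971]
orientation: [-3.098, 0.519, 0.003]
contact_force: [0.1, 0.6, -1.3]
gripper_width: 0.458
finger_force: 40.0
t: 27.05
tool_pos: [0.5165, -0.1901, 0.1969]
orientation: [-3.141, 0.03, 0.003]
contact_force: [0.2, -0.4, -1.2]
gripper_width: 0.456
finger_force: 40.0
dx,dy,dz [ 0.0024 -0.0002  0.1519] spin -0.1 | tcp [ 0.5165 -0.1901  0.1969] yaw -1.1 F [ 0.2 -0.4 -1.2] w 0.456 f 40.0 t 27.05
```

```bash
python3 -m handwheel '[{"dx":0.001,"dy":0,"dz":0.05,"spin":0,"grip":20},{"dx":0.001,"dy":0,"dz":0.1,"spin":0,"grip":20},{"dx":0.001,"dy":0,"dz":0.135,"spin":0,"grip":20},{"dx":0.001,"dy":0,"dz":0.148,"spin":0,"grip":20},{"dx":0.001,"dy":0,"dz":0.153,"spin":0,"grip":20}]'
python3 -m handwheel '[{"dx":0,"dy":0,"dz":0,"spin":0,"grip":20},{"dx":0,"dy":0,"dz":0,"spin":0,"grip":48},{"dx":0,"dy":0,"dz":0,"spin":0,"grip":54},{"dx":0,"dy":0,"dz":0,"spin":0,"grip":56},{"dx":0,"dy":0,"dz":-0.01,"spin":0,"grip":56}]'
python3 -m handwheel '[{"dx":0,"dy":0,"dz":-0.04,"spin":0,"grip":56},{"dx":0,"dy":0,"dz":-0.09,"spin":0,"grip":30},{"dx":0,"dy":0,"dz":-0.15,"spin":0,"grip":0},{"dx":-0.01,"dy":-0.06,"dz":-0.17,"spin":0,"grip":0},{"dx":-0.02,"dy":-0.12,"dz":-0.17,"spin":0,"grip":0}]'
python3 - <<'E'
from lib import *
shot("scene","s3");p,P=shot("top","t3")
a=cv2.imread("pics/s3.png")[120:260,70:270];b=cv2.imread("pics/t3.png")[150:270,270:440]
a=cv2.resize(a,(600,420),interpolation=2)[:, :400];b=cv2.resize(b,(595,420),interpolation=2)[:,:400]
cv2.imwrite("pics/c3.png",np.hstack([a,b]))
for n,x0,x1 in(("near",.4,.45),("far",.635,.69)):
    m=box(P,x0,x1,-.36,-.15,.1,.16); q=P[m]; print(n,len(q),q.min(0).round(3),q.max(0).round(3), q[np.argsort(q[:,2])[-20:]].mean(0).round(3),q[np.argsort(q[:,2])[:20]].mean(0).round(3))
go(.4,-.25,.2)
E
```

```text
t: 27.68
tool_pos: [0.5181, -0.1898, 0.045]
orientation: [-3.141, 0.029, 0.001]
contact_force: [0.3, 0.5, -0.8]
gripper_width: 0.459
finger_force: 40.0
t: 28.3
tool_pos: [0.5178, -0.19, 0.0553]
orientation: [-3.141, 0.028, 0.001]
contact_force: [-0.2, 0.1, -0.5]
gripper_width: 0.558
finger_force: 0.0
t: 28.92
tool_pos: [0.5009, -0.0691, 0.2277]
orientation: [3.14, -0.031, 0.007]
contact_force: [1.2, 0.6, -0.7]
gripper_width: 0.154
finger_force: 0.0
near 343 [ 0.425 -0.357  0.101] [ 0.446 -0.177  0.157] [ 0.428 -0.268  0.153] [ 0.444 -0.28   0.103]
far 587 [ 0.64  -0.359  0.1  ] [ 0.663 -0.151  0.156] [ 0.657 -0.27   0.154] [ 0.643 -0.275  0.101]
dx,dy,dz [-0.0961  0.1862  0.0262] spin 0 | tcp [ 0.4988 -0.0652  0.2264] yaw -0.8 F [-0.1 -0.8 -1.2] w 0.063 f 0.0 t 29.02
```

View pics/c3.png

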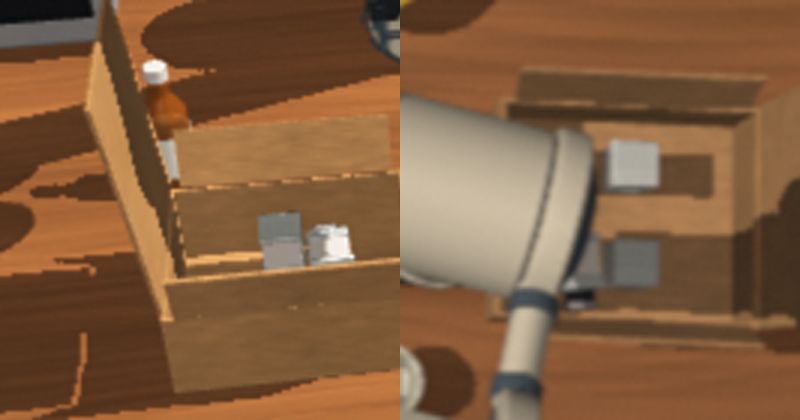

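The left half shows the lamps inside the carton at (280,240) and (330,243). The right half shows lamps at (633,165) and (635,262) and the spare's plug at (580,295). Both end flaps still stand. Next is the near flap.

```bash
python3 -m handwheel '[{"dx":-0.028,"dy":0.046,"dz":0,"spin":0,"grip":0},{"dx":-0.056,"dy":0.092,"dz":0,"spin":0,"grip":0},{"dx":-0.085,"dy":0.139,"dz":0,"spin":0,"grip":0},{"dx":-0.114,"dy":0.186,"dz":0,"spin":0,"grip":0},{"dx":-0.114,"dy":0.186,"dz":0.05,"spin":0,"grip":0}]'
python3 -m handwheel '[{"dx":0,"dy":0,"dz":0.03,"spin":0,"grip":0},{"dx":0,"dy":0,"dz":0.03,"spin":0,"grip":0},{"dx":0.03,"dy":0,"dz":0.03,"spin":0,"grip":0},{"dx":0.05,"dy":0,"dz":0.03,"spin":0,"grip":0},{"dx":0.07,"dy":0,"dz":0.03,"spin":0,"grip":0}]'
python3 lib.py .475 -.252 .145 -1
```

```text
t: 29.65
tool_pos: [0.3831, -0.2583, 0.1775]
orientation: [3.136, -0.035, 0.009]
contact_force: [1.1, -0.2, -1.1]
gripper_width: 0.005
finger_force: 0.0
t: 30.28
tool_pos: [0.4538, -0.255, 0.147]
orientation: [3.141, -0.027, 0.001]
contact_force: [-2.6, -0.4, 0.4]
gripper_width: 0.005
finger_force: 1.0
dx,dy,dz [ 0.0211 -0.0034  0.002 ] spin 0.0 | tcp [ 0.4538 -0.255   0.147 ] yaw -1.0 F [-2.6 -0.4  0.4] w 0.005 f 1.0 t 30.27
```

```bash
python3 -m handwheel '[{"dx":0.012,"dy":0,"dz":0,"spin":0,"grip":0},{"dx":0.022,"dy":0,"dz":0.004,"spin":0,"grip":0},{"dx":0.024,"dy":0,"dz":0.014,"spin":0,"grip":0},{"dx":0.024,"dy":0,"dz":0.024,"spin":0,"grip":0},{"dx":0.024,"dy":0,"dz":0.03,"spin":0,"grip":0}]'
python3 -m handwheel '[{"dx":0,"dy":0,"dz":0.003,"spin":0,"grip":0},{"dx":0,"dy":0,"dz":0.005,"spin":0,"grip":0},{"dx":0,"dy":0,"dz":0.005,"spin":0,"grip":0},{"dx":0,"dy":0,"dz":-0.04,"spin":0,"grip":0},{"dx":0,"dy":0,"dz":-0.09,"spin":0,"grip":0}]'
python3 -m handwheel '[{"dx":0.05,"dy":0,"dz":-0.03,"spin":0,"grip":0},{"dx":0.1,"dy":0,"dz":-0.03,"spin":0,"grip":0},{"dx":0.16,"dy":0,"dz":-0.03,"spin":0,"grip":0},{"dx":0.22,"dy":0,"dz":-0.03,"spin":0,"grip":0},{"dx":0.228,"dy":0,"dz":-0.03,"spin":0,"grip":0}]'
python3 lib.py .705 -.255 .145 -1
```

```text
t: 30.9
tool_pos: [0.4764, -0.2552, 0.1143]
orientation: [-3.141, 0.029, 0.002]
contact_force: [-0.1, 0.0, 1.3]
gripper_width: 0.008
finger_force: 0.5
t: 31.52
tool_pos: [0.4762, -0.2551, 0.2058]
orientation: [-3.14, 0.029, 0.003]
contact_force: [0.7, -0.9, -0.8]
gripper_width: 0.005
finger_force: 0.0
t: 32.15
tool_pos: [0.7074, -0.259, 0.2335]
orientation: [-3.141, 0.026, 0.001]
contact_force: [-1.4, -0.6, -0.3]
gripper_width: 0.006
finger_force: 0.0
dx,dy,dz [-0.0024 -0.0039  0.0885] spin 0.0 | tcp [ 0.7074 -0.259   0.2335] yaw -1.0 F [-1.4 -0.6 -0.3] w 0.006 f 0.0 t 32.15
```

```bash
python3 -m handwheel '[{"dx":-0.002,"dy":0,"dz":0.05,"spin":0,"grip":0},{"dx":-0.002,"dy":0,"dz":0.0885,"spin":0,"grip":0},{"dx":-0.03,"dy":0,"dz":0.0885,"spin":0,"grip":0},{"dx":-0.05,"dy":0,"dz":0.0885,"spin":0,"grip":0},{"dx":-0.07,"dy":0,"dz":0.0885,"spin":0,"grip":0}]'
python3 -m handwheel '[{"dx":-0.012,"dy":0,"dz":0,"spin":0,"grip":0},{"dx":-0.02,"dy":0,"dz":0.004,"spin":0,"grip":0},{"dx":-0.023,"dy":0,"dz":0.014,"spin":0,"grip":0},{"dx":-0.023,"dy":0,"dz":0.024,"spin":0,"grip":0},{"dx":-0.023,"dy":0,"dz":0.032,"spin":0,"grip":0}]'
python3 -m handwheel '[{"dx":0,"dy":0,"dz":0.002,"spin":0,"grip":0},{"dx":0,"dy":0,"dz":0.002,"spin":0,"grip":0},{"dx":0,"dy":0,"dz":-0.04,"spin":0,"grip":0},{"dx":0,"dy":0,"dz":-0.09,"spin":0,"grip":0},{"dx":0,"dy":-0.06,"dz":-0.12,"spin":0,"grip":0}]'
python3 -m handwheel '[{"dx":0,"dy":-0.06,"dz":0,"spin":0,"grip":0},{"dx":0,"dy":-0.12,"dz":0,"spin":0,"grip":0},{"dx":0,"dy":-0.18,"dz":0,"spin":0,"grip":0},{"dx":0,"dy":-0.22,"dz":0,"spin":0,"grip":0},{"dx":0,"dy":-0.22,"dz":0,"spin":0,"grip":0}]'
python3 - <<'E'
from lib import *
shot("scene","s4");p,P=shot("top","t4")
a=cv2.imread("pics/s4.png")[110:260,70:270];b=cv2.imread("pics/t4.png")[150:270,270:440]
cv2.imwrite("pics/c4.png",np.hstack([cv2.resize(a,(400,300),interpolation=2),cv2.resize(b,(400,300),interpolation=2)]))
for n,x0,x1 in(("near",.455,.50),("far",.59,.635)):
    m=box(P,x0,x1,-.35,-.15,.07,.16); q=P[m]; print(n,len(q),np.percentile(q[:,2],[2,50,98]).round(3))
m=box(P,.43,.66,-.43,-.365,.29,.34);q=P[m];print("lidtip",len(q),q[np.argsort(q[:,2])[-30:]].mean(0).round(3),q.min(0),q.max(0))
go(.5,.0,.35)
E
```

```text
t: 32.78
tool_pos: [0.6336, -0.2584, 0.1467]
orientation: [-3.141, 0.029, -0.0]
contact_force: [2.6, -0.2, -0.3]
gripper_width: 0.002
finger_force: 1.0
t: 33.4
tool_pos: [0.6119, -0.2577, 0.1135]
orientation: [-3.141, 0.028, 0.001]
contact_force: [-0.7, 0.2, 2.1]
gripper_width: 0.007
finger_force: 0.6
t: 34.02
tool_pos: [0.6141, -0.2043, 0.2346]
orientation: [3.14, -0.034, 0.005]
contact_force: [1.2, 0.9, -0.4]
gripper_width: 0.005
finger_force: 0.0
t: 34.65
tool_pos: [0.6169, 0.0209, 0.2322]
orientation: [-3.141, 0.023, 0.001]
contact_force: [-0.2, -0.5, -0.4]
gripper_width: 0.002
finger_force: 0.0
near 917 [0.088 0.094 0.101]
far 887 [0.089 0.095 0.101]
lidtip 511 [ 0.533 -0.391  0.326] [ 0.44182823 -0.39748828  0.29001903] [ 0.64088811 -0.38491297  0.32906321]
dx,dy,dz [-0.1168  0.02   -0.1177] spin 0 | tcp [0.617  0.018  0.2323] yaw -1.0 F [ 0.7 -0.2  0.1] w 0.005 f 0.0 t 34.75
```

View pics/c4.png

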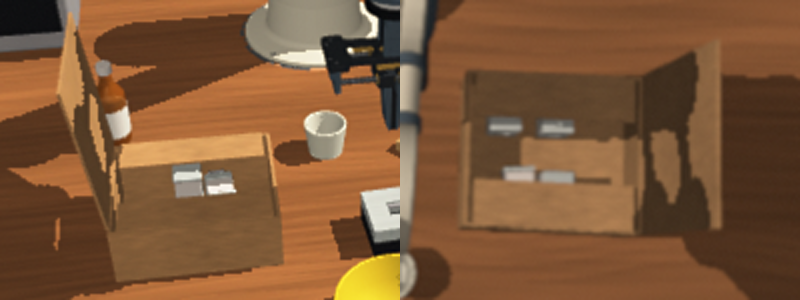

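The picture shows both end flaps flat, the four lamps visible in the gap between them, and only the lid upright on the -y side. Next I go over and behind the lid.

```bash
python3 -m handwheel '[{"dx":-0.01,"dy":0.02,"dz":-0.05,"spin":0,"grip":0},{"dx":-0.02,"dy":0.04,"dz":-0.1,"spin":0,"grip":0},{"dx":-0.03,"dy":0.07,"dz":-0.145,"spin":0,"grip":0},{"dx":-0.04,"dy":0.12,"dz":-0.155,"spin":0,"grip":0},{"dx":-0.05,"dy":0.17,"dz":-0.155,"spin":0,"grip":0}]'
python3 -m handwheel '[{"dx":-0.003,"dy":0.05,"dz":0,"spin":0,"grip":0},{"dx":-0.006,"dy":0.1,"dz":0,"spin":0,"grip":0},{"dx":-0.01,"dy":0.15,"dz":0,"spin":0,"grip":0},{"dx":-0.013,"dy":0.2,"dz":0,"spin":0,"grip":0},{"dx":-0.0165,"dy":0.25,"dz":0,"spin":0,"grip":0}]'
python3 -m handwheel '[{"dx":0,"dy":0.04,"dz":0,"spin":0,"grip":0},{"dx":0,"dy":0.04,"dz":0,"spin":0,"grip":0}]'
python3 lib.py .5425 -.445 .288 -1
```

```text
t: 35.38
tool_pos: [0.5635, -0.154, 0.3889]
orientation: [3.14, -0.03, 0.003]
contact_force: [-0.2, -0.2, -1.1]
gripper_width: 0.006
finger_force: 0.0
t: 36.0
tool_pos: [0.5416, -0.4039, 0.3874]
orientation: [3.141, -0.031, -0.0]
contact_force: [0.7, -0.6, 0.8]
gripper_width: 0.005
finger_force: 0.0
t: 36.25
tool_pos: [0.5404, -0.4449, 0.3862]
orientation: [-3.141, 0.035, 0.002]
contact_force: [0.2, 0.2, -0.6]
gripper_width: 0.006
finger_force: 0.0
dx,dy,dz [0.0022 0.0001 0.0982] spin -0.3 | tcp [ 0.5404 -0.4449  0.3862] yaw -1.3 F [ 0.2  0.2 -0.6] w 0.006 f 0.0 t 36.25
```

```bash
python3 -m handwheel '[{"dx":0.002,"dy":0,"dz":0.05,"spin":0,"grip":0},{"dx":0.002,"dy":0,"dz":0.09,"spin":0,"grip":0},{"dx":0.002,"dy":0,"dz":0.098,"spin":0,"grip":0},{"dx":0.002,"dy":0,"dz":0.098,"spin":0,"grip":0}]'
python3 -m handwheel '[{"dx":0,"dy":-0.025,"dz":0,"spin":0,"grip":0},{"dx":0,"dy":-0.045,"dz":0,"spin":0,"grip":0},{"dx":0,"dy":-0.0635,"dz":0,"spin":0,"grip":0},{"dx":0,"dy":-0.085,"dz":0.002,"spin":0,"grip":0},{"dx":0,"dy":-0.107,"dz":0.006,"spin":0,"grip":0}]'
python3 lib.py .5425 -.338 .282 -1
```

```text
t: 36.75
tool_pos: [0.5441, -0.4411, 0.2906]
orientation: [3.141, -0.029, 0.001]
contact_force: [0.9, 0.3, 0.8]
gripper_width: 0.002
finger_force: 0.0
t: 37.38
tool_pos: [0.5462, -0.3324, 0.2837]
orientation: [3.141, -0.028, 0.001]
contact_force: [-0.6, -0.3, -0.9]
gripper_width: 0.006
finger_force: 0.3
dx,dy,dz [-0.0036  0.0057  0.0017] spin -0.0 | tcp [ 0.5462 -0.3324  0.2837] yaw -1.0 F [-0.6 -0.3 -0.9] w 0.006 f 0.3 t 37.38
```

```bash
python3 -m handwheel '[{"dx":-0.003,"dy":-0.02,"dz":0.008,"spin":0,"grip":0},{"dx":-0.003,"dy":-0.04,"dz":0.018,"spin":0,"grip":0},{"dx":-0.003,"dy":-0.058,"dz":0.03,"spin":0,"grip":0},{"dx":-0.003,"dy":-0.073,"dz":0.044,"spin":0,"grip":0},{"dx":-0.003,"dy":-0.087,"dz":0.061,"spin":0,"grip":0}]'
python3 -m handwheel '[{"dx":0,"dy":-0.013,"dz":0.018,"spin":0,"grip":0},{"dx":0,"dy":-0.022,"dz":0.037,"spin":0,"grip":0},{"dx":0,"dy":-0.029,"dz":0.057,"spin":0,"grip":0},{"dx":0,"dy":-0.033,"dz":0.077,"spin":0,"grip":0},{"dx":0,"dy":-0.034,"dz":0.094,"spin":0,"grip":0}]'
python3 lib.py .5425 -.2135 .116 -1
```

```text
t: 38.0
tool_pos: [0.5446, -0.2453, 0.2222]
orientation: [3.141, -0.028, 0.0]
contact_force: [0.2, -0.2, 0.0]
gripper_width: 0.009
finger_force: 0.2
t: 38.62
tool_pos: [0.5449, -0.2114, 0.1278]
orientation: [-3.141, 0.027, 0.001]
contact_force: [0.4, 0.3, 1.1]
gripper_width: 0.001
finger_force: 0.2
dx,dy,dz [-0.0023  0.0021  0.0118] spin -0.0 | tcp [ 0.5449 -0.2114  0.1278] yaw -1.0 F [0.4 0.3 1.1] w 0.001 f 0.2 t 38.62
```

```bash
python3 -m handwheel '[{"dx":0,"dy":0,"dz":0.005,"spin":0,"grip":0},{"dx":0,"dy":0,"dz":0.009,"spin":0,"grip":0},{"dx":0,"dy":0,"dz":0.012,"spin":0,"grip":0},{"dx":0,"dy":0,"dz":0.013,"spin":0,"grip":0},{"dx":0,"dy":0,"dz":0.013,"spin":0,"grip":0}]'
python3 -m handwheel '[{"dx":0,"dy":0,"dz":-0.03,"spin":0,"grip":0},{"dx":0,"dy":0,"dz":-0.08,"spin":0,"grip":0},{"dx":0,"dy":-0.05,"dz":-0.12,"spin":0,"grip":0},{"dx":-0.02,"dy":-0.1,"dz":-0.12,"spin":0,"grip":0},{"dx":-0.05,"dy":-0.15,"dz":-0.12,"spin":0,"grip":0}]'
python3 -m handwheel '[{"dx":-0.02,"dy":-0.04,"dz":0,"spin":0,"grip":0},{"dx":-0.04,"dy":-0.08,"dz":0,"spin":0,"grip":0},{"dx":-0.06,"dy":-0.12,"dz":0,"spin":0,"grip":0},{"dx":-0.06,"dy":-0.12,"dz":0,"spin":0,"grip":0}]'
python3 - <<'E'
from lib import *
shot("scene","s5");p,P=shot("top","t5")
m=box(P,.43,.66,-.38,-.13,.05,.3); q=P[m]
A=np.c_[q[:,:2],np.ones(len(q))];print("lid plane",np.linalg.lstsq(A,q[:,2],rcond=None)[0].round(4),np.percentile(q[:,2],[2,50,98]).round(3))
k=np.zeros(P.shape[:2],bool);k[170:215,145:182]=1
print("bar",rect(P,k&box(P,0,2,-2,2,.088,.12)))
print(env.read_state()["contact_force"])
E
```

```text
t: 39.25
tool_pos: [0.5456, -0.2127, 0.1175]
orientation: [3.141, -0.028, 0.003]
contact_force: [-5.4, 5.6, 25.3]
gripper_width: -0.0
finger_force: 12.5
t: 39.88
tool_pos: [0.498, -0.0606, 0.2366]
orientation: [3.141, -0.029, 0.004]
contact_force: [1.0, -0.6, -0.9]
gripper_width: 0.0
finger_force: 0.0
t: 40.38
tool_pos: [0.4389, 0.0611, 0.2362]
orientation: [-3.141, 0.024, -0.001]
contact_force: [1.3, -1.2, 0.2]
gripper_width: 0.001
finger_force: 0.0
lid plane [ 0.0076 -0.0163  0.0906] [0.084 0.1   0.105]
bar (67, ((597.636474609375, 283.9903869628906), (13.69257640838623, 49.48148727416992), 87.9800796508789), array([0.5957385 , 0.28430858, 0.09564043]))
[-0.57596042 -0.06043004 -0.31449702]
```

View pics/s5.png

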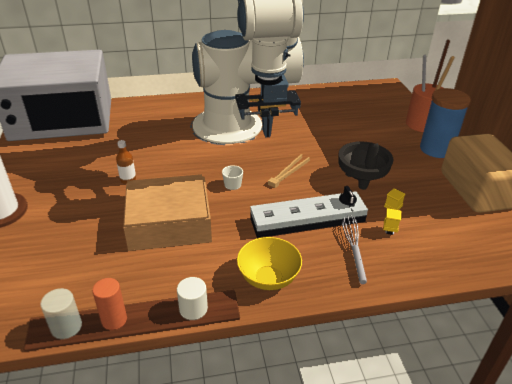

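View pics/t5.png

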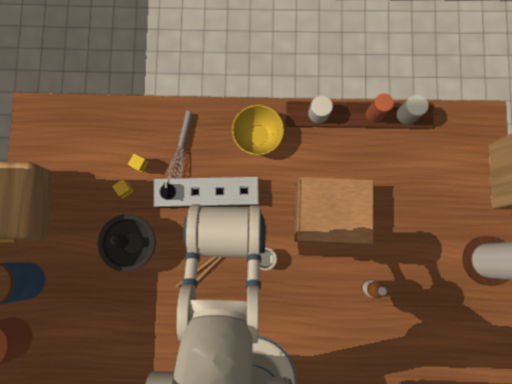

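Both views show the carton closed with its lid flat at (167,210) in the scene view and (335,210) in the top view. The sockets are empty and the other items are undisturbed. One last check of the dial's angle, using the principal axis from both cameras.

```bash
python3 - <<'E'
from lib import *
for n in("top","scene"):
    p,P=shot(n)
    for z in(.086,.092):
        m=box(P,.55,.65,.25,.32,z,.12); q=P[m][:,:2]; q=q-q.mean(0); u,s,v=np.linalg.svd(q); print(n,z,len(q),"bar axis",np.degrees(np.arctan(v[0,1]/v[0,0])).round(1),(P[m].mean(0)).round(4))
    m=box(P,.5,.7,-.05,.36,.046,.054); r=cv2.minAreaRect((P[m][:,:2]*1000).astype(np.float32)); print("base",r)
E
```

```text
top 0.086 68 bar axis -0.0 [0.5963 0.2836 0.0961]
top 0.092 58 bar axis 1.3 [0.5957 0.2837 0.0971]
base ((617.8430786132812, 163.13421630859375), (124.20729064941406, 339.3553161621094), 1.3071327209472656)
scene 0.086 75 bar axis 4.0 [0.6007 0.2845 0.0951]
scene 0.092 59 bar axis 3.4 [0.6001 0.2851 0.0967]
base ((616.150634765625, 165.58082580566406), (128.8986053466797, 341.68402099609375), 1.374036431312561)
```

The bar axis comes out at 0 to 4° in world axes and the base at about 2.3°, so the dial is on the off mark and fully home.

```bash
python3 -c "
from rig import ticket; print(ticket.finish_job())"
```

```text
the job is handed in; nothing more can be done
None
```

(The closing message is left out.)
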